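# Load a ring-specimen cassette and lift it from its dock by the side catches

## Robot

A 7-joint arm with a two-finger parallel gripper is mounted at the origin on the work surface. World frame = base frame: x ahead of the robot, y to its left, z up, the work surface at z = 0. Lengths are in mm, angles in rad, forces in N, time in s.
With the tool pointing down it reaches from about 425 to 1025 mm from the base axis. Payload 9.4 kg.
Tool frame: the origin (TCP) lies midway between the tips of the shut fingers; the grasp point (between the pads) lies 19 mm behind it; z points along the fingers, y is the line along which they close (so a half turn about z gives the same grasp; the last joint's range is limited). The gripper opens to 93 mm and grips with 3 to 60 N. Pads are 15 mm wide; open, the fingers measure 128 mm over their backs; the gripper's body (75 mm by 188 mm) begins 65 mm behind the grasp point.
Start: joints at [-0.077, 0.599, -0.003, 1.599, 0.002, 0.943, -0.08], TCP at [724.999, -0.008, 218.618] pointing down, gripper open.
Joint ranges: [-2.57, 2.57], [-0.35, 1.97], [-1.29, 1.29], [0.11, 2.56], [-1.05, 4.19], [0.11, 1.86], [-2.63, 2.63]. Speed limits (rad/s): [2.22, 2.22, 3.01, 3.01, 3.14, 3.14, 3.14].

## Interface

Orientations are given as a 3x3 rotation matrix whose columns are the frame's x, y, z axes.
In Python, from station import telemetry, grab_frame, order gives the robot as it stands.
- The arm moves only by the tool jog_arm, never from a script. Its argument "rows" is a list of rows, each a list of 3 entries, a list of its own where there are three numbers: the shift along the tool's x, y, z in m, then the turn, a rotation vector about the tool's x, y, z in units of 6 degrees (1.0 is 6 degrees), then the closure, from -1 (fully open) to 1 (shut), so that 0 is half open. In form: [[[dx, dy, dz], [wx, wy, wz], jaw], ...]. A call has 1 to 8 rows; each row is the pose to reach, as a shift and turn from the pose commanded when the call began, along the tool's axes at that moment; what a row does not reach only later rows make up. A row lasts 1/10 s, in which the tool goes at most 50 mm and 8.59 degrees, less where a joint would pass 70% of its speed; a pose out of reach is approached as far as the arm can. A call with a gripper value outside its range is refused whole. The fingers move at their own pace and stop on an object; "squeeze" is the grip in N (left out, the last holds). Time passes only in rows, so rows that repeat a pose let the fingers close. It gives the time, the measured TCP pose, the force, the opening and the grip force at its end, in the units of the state.
- telemetry.read_state(): the state, without advancing time (a new reading comes with each control period).
- grab_frame(name): name is "scene" or "side" or "wrist"; returns a dict with "pixels" (400x640x3 uint8, red, green, blue), "camera_matrix" (3x3 intrinsics, pixels), "dist" ([k1, k2, p1, p2, k3] as OpenCV has them; the pictures are not rectified), "rvec" (rotation vector, rad) and "tvec" (3), from world to camera coordinates, as OpenCV has them. Camera axes: x right, y down, z forward; pixel columns grow to the right and rows downward; lengths in mm; the calibration is good to about 2 mm. A picture is of the moment at which its call begins. There is no depth.
- order.finish_job(): hands the job in; it is judged then, once.
The state is a dict: "time_s": time; "q": joint angles; "joint_vel": joint speeds; "effort": joint torques, N m; "position": TCP position; "eef_rot": TCP orientation; "wrist_force": force on the tool from outside, world axes, zero at the start; "ft_torque": the same for the moment, N m; "finger_gap": opening from 0.0 (shut) to 1.0 (fully open); "finger_force": force on a finger pad.
Only numpy, scipy, OpenCV 4.12 (cv2) and the standard library are available. Lean on these libraries where they do the work, as an engineer would, in place of code of your own. Each camera call takes 0.05 s, during which the arm holds its last target. There are 200 camera calls.

## Task

Load the blue cassette in its dock for the corrosion test: thread the wide copper ring down its white post until it is fully home, let go of it, then thread the narrower steel ring down fully home on top of it. Then pinch the cassette's two orange side catches together to unlock it and, still pinching them, lift it straight out and finish holding it there, level and still, about 10 cm above its dock with both rings on it (do not put it down or let go). Leave the petri dish, the two beakers and the hand-held probe where they stand.

Things in the scene. Friction and masses are not known exactly. Their poses are not given: they have to be found in the camera images.
- dock: Grey dock fixed to the table, plate 150 x 110 x 6 mm. Origin: on the table below the middle of the cassette's place, z up; the seat is at z = 6 mm. Side rims along its x axis (|x| < 33, |y| = 31.5 to 42.5 mm) rise to z = 19 mm, end stops (|x| = 31.5 to 36.5 mm) to 14 mm, a white display bar (x = 79 to 97 mm) to 30 mm. Position and yaw vary.
- cassette: Loose blue cassette, 60 x 60 mm, about 0.19 kg, seated in the dock, axes parallel to the dock's, 1.5 mm play all round. Origin: centre of its underside, z up. A white post stands at its centre; orange catches stand at its +y and -y sides. Its plate is up to 12 mm high.
- post_tip (a point): Tip of the cassette's upright white post, at cassette x = y = 0, z = 52 mm. Rings seat on a 20 mm wide boss with its top at z = 18 mm; above it the post is 10 mm thick up to z = 46 mm, then tapers to 5 mm. First ring home: z = 18 to 30 mm; second: z = 30 to 42 mm (cassette frame).
- catch_left (a joint): Sprung orange catch on the +y side: upright tab 22 mm wide (x), 4.5 mm thick, top at cassette z = 54 mm. Value: push towards the post, 0 (out) to 7 mm (stop); springs back with 2 N (out) to 5 N (in). A tooth at its foot locks under the dock's rim and is free from about 5 mm. Over the outer faces the tabs measure 60 mm out, 46 mm fully in; 51 mm between them when out.
- catch_right (a joint): The same catch, mirrored, on the cassette's -y side; value 0 (out) to 7 mm (fully in). Both catches must be in for the cassette to come free.
- catch_left_pad (a point): Middle of the finger area on the outer face of the left catch: cassette x = 0, z = 42 mm, y = +30 mm when out; moves with the catch. Fingers may press the outer face anywhere above the dock's rim, cassette z = 16 to 54 mm.
- catch_right_pad (a point): The same on the right catch, cassette y = -30 mm when out.
- copper_ring_mid (a point): Centre of the wide copper ring: outer diameter 30 mm, bore 14 mm, 12 mm high, about 0.06 kg. It lies flat on the tray, its centre 10 mm above the table.
- steel_ring_mid (a point): Centre of the narrower grey steel ring: outer diameter 26 mm, bore 14 mm, 12 mm high, about 0.035 kg. It lies flat on the tray, its centre 10 mm above the table.
- tray: Yellow tray fixed to the table, 240 x 260 mm (x, y), floor 4 mm thick with a rim 9 mm high and 6 mm wide; a white paper sheet on it. Origin: centre of its underside on the table. The rings lie on its -x half, at least 80 mm apart. Position and yaw vary, and it may change sides with the dock.
- petri_dish: Bystander: glass dish, 60 mm in diameter, 14 mm high, on the +x half of the tray. Origin: centre of its underside.
- beaker_a: Bystander: glass beaker, 54 mm in diameter, 70 mm high, on the table beyond the work. Origin: centre of its underside.
- beaker_b: Bystander: a second beaker like the first. Origin: centre of its underside.
- probe: Bystander: teal and black hand-held probe lying along its y axis, about 155 mm long, 26 mm wide, 24 mm high, beyond the work. Origin: at its underside, near its middle.
Things that resemble listed ones, but are neither listed nor needed, are in the scene too. Leave any green look-alike of the part that bears copper_ring_mid alone.

How it is judged:
By the outcome, as a careful person would: the job done as asked, in the order asked, and still so for the second after the job is handed in, while the arm keeps its last pose, push and grip.
It also fails if it takes over 72 s, if anything falls off the work surface, if the arm or the gripper's body presses on something with over 40 N, if the wrist force passes 120 N, or if a joint passes its speed limit or range.

## Working session

There is one attempt and no reset: what is moved stays moved. The work goes in short steps, Python scripts to look and compute and a tool call to move; the robot and the scene stay as the last step left them, time stands still between calls to the robot, and variables do not carry over. Pictures are saved under pics/ and viewed, at most 12 in all, crops included, and the job is handed in when it is done.

Besides the shell and the picture viewer there is one more tool, called as name(argument=value, ...) on one line, values as JSON. jog_arm: Moves the arm, as the interface text tells. Its arguments: {"type":"object","properties":{"rows":{"type":"array"},"squeeze":{"type":"number"}},"required":["rows"]}

```bash
ls; mkdir -p pics
cat > h.py <<'E'
import numpy as np, cv2
from station import telemetry, grab_frame, order
def save(n,f): cv2.imwrite(f'pics/{n}.png',f['pixels'][:,:,::-1])
def ray(f,uv):
    K=np.array(f['camera_matrix'],float);d=np.array(f['dist'],float)
    R=cv2.Rodrigues(np.array(f['rvec'],float))[0];t=np.array(f['tvec'],float).ravel()
    p=cv2.undistortPoints(np.array(uv,float).reshape(-1,1,2),K,d).reshape(-1,2)
    D=np.c_[p,np.ones(len(p))]@R
    return -R.T@t,D
def onz(f,uv,z):
    C,D=ray(f,uv); s=(z-C[2])/D[:,2]; return C+D*s[:,None]
def proj(f,P):
    return cv2.projectPoints(np.array(P,float).reshape(-1,1,3),np.array(f['rvec'],float),np.array(f['tvec'],float),np.array(f['camera_matrix'],float),np.array(f['dist'],float))[0].reshape(-1,2)
E
python3 - <<'E'
from h import *
s=telemetry.read_state();print(s)
for n in['scene','side','wrist']:
    f=grab_frame(n);save(n+'0',f);np.save(f'pics/{n}0.npy',f,allow_pickle=True)
    C,D=ray(f,[[320,200]]);print(n,C.round(),D.round(2))
E
```

```text
pics
{'time_s': 0.0, 'q': array([-0.07672113,  0.6001157 , -0.0025565 ,  1.60014044,  0.00179091,
        0.94291839, -0.07981842]), 'joint_vel': array([-0.00086502, -0.00059496, -0.00206748,  0.00174021, -0.00116471,
        0.00163862,  0.00065555]), 'effort': array([ 5.70884713e-04, -7.65060925e+01,  1.49801854e+00, -2.52344084e+01,
       -5.23842021e-02,  1.69115182e-02,  2.08527672e-04]), 'position': array([7.24495734e+02, 6.72426045e-03, 2.17762824e+02]), 'eef_rot': array([[-6.69347833e-05,  9.99998759e-01, -1.57425048e-03],
       [ 9.99999989e-01,  6.67302714e-05, -1.29962842e-04],
       [-1.29857631e-04, -1.57425916e-03, -9.99998752e-01]]), 'wrist_force': array([-0.47841195, -0.79277701,  0.4356861 ]), 'ft_torque': array([-0.02988942,  0.02757082, -0.00315344]), 'finger_force': 0.0, 'finger_gap': 1.0014865875359011}
scene [1023. -708.  831.] [[-0.36  0.63 -0.68]]
side [ 252. -367.  532.] [[ 0.51  0.56 -0.65]]
wrist [724.  81. 384.] [[-0.   -0.28 -0.96]]
```

View pics/scene0.png

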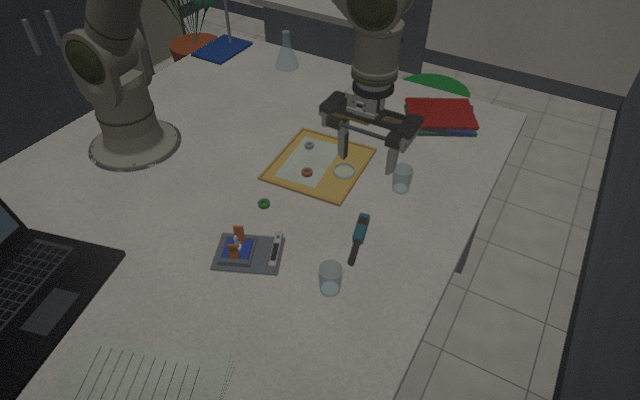

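View pics/side0.png

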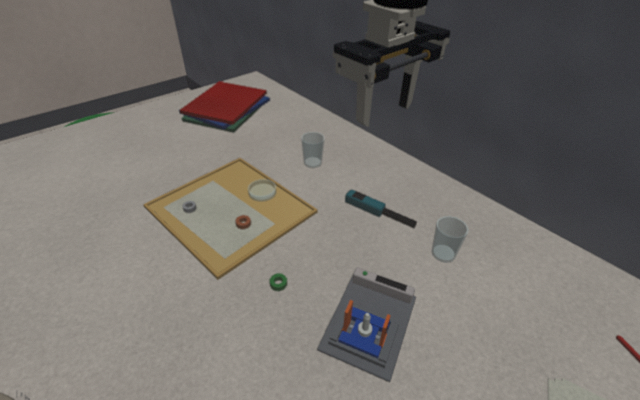

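View pics/wrist0.png

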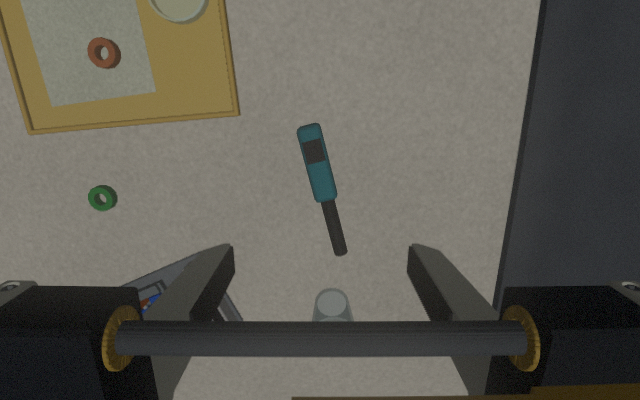

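```bash
cat >> h.py <<'E'
def hsv(f): return cv2.cvtColor(f['pixels'],cv2.COLOR_RGB2HSV)
def blobs(m,amin=15):
    n,l,st,c=cv2.connectedComponentsWithStats(m.astype(np.uint8))
    return [(c[i].round(1).tolist(),st[i].tolist(),l==i) for i in range(1,n) if st[i,4]>=amin]
E
python3 - <<'E'
from h import *
for n in['scene','side','wrist']:
    f=np.load(f'pics/{n}0.npy',allow_pickle=True).item();H=hsv(f);h,s,v=[H[...,i].astype(int) for i in range(3)]
    M={'or':((h<12)|(h>175))&(s>100)&(v>60),'blue':(h>108)&(h<128)&(s>120)&(v>60),'green':(h>50)&(h<80)&(s>110),'yel':(h>13)&(h<28)&(s>90)&(v>90)}
    for k,m in M.items():
        for c,st,_ in blobs(m,25): print(n,k,c,st,onz(f,[c],10)[0].round(0))
    if n!='wrist':
        x0,y0=(200,215) if n=='scene' else (310,260)
        w=100 if n=='scene' else 110; hh=70 if n=='scene' else 120
        cv2.imwrite(f'pics/{n}crop.png',cv2.resize(f['pixels'][y0:y0+hh,x0:x0+w,::-1],None,fx=5,fy=5,interpolation=cv2.INTER_CUBIC))
E
```

```text
scene or [189.9, 42.9] [169, 33, 49, 23, 589] [-287.  566.   10.]
scene or [443.0, 112.9] [406, 98, 73, 32, 1842] [720. 597.  10.]
scene or [306.6, 171.4] [302, 168, 10, 8, 48] [500. 133.  10.]
scene or [239.2, 233.1] [233, 226, 12, 17, 120] [ 482. -140.   10.]
scene or [232.0, 245.9] [227, 244, 11, 6, 43] [ 492. -180.   10.]
scene or [233.5, 254.4] [229, 251, 10, 8, 62] [ 510. -199.   10.]
scene blue [220.8, 48.7] [192, 35, 60, 28, 644] [-156.  589.   10.]
scene blue [226.6, 247.6] [221, 238, 12, 20, 83] [ 485. -190.   10.]
scene blue [245.6, 249.0] [239, 239, 14, 20, 163] [ 524. -172.   10.]
scene green [439.6, 82.9] [404, 74, 65, 23, 700] [647. 771.  10.]
scene yel [321.8, 168.5] [259, 128, 117, 77, 2634] [530. 164.  10.]
side or [223.7, 102.1] [180, 81, 86, 43, 2079] [733. 594.  10.]
side or [242.7, 221.3] [236, 216, 14, 12, 125] [502. 132.  10.]
side or [347.5, 315.1] [342, 300, 11, 31, 158] [ 512. -148.   10.]
side or [384.3, 330.4] [380, 314, 10, 33, 130] [ 535. -203.   10.]
side or [628.5, 347.1] [617, 336, 23, 25, 133] [ 784. -450.   10.]
side blue [261.7, 100.9] [255, 97, 13, 10, 37] [823. 531.  10.]
side blue [362.9, 333.8] [339, 307, 45, 50, 928] [ 507. -185.   10.]
side green [86.9, 117.8] [74, 114, 27, 9, 54] [404. 739.  10.]
side green [277.9, 280.7] [271, 275, 15, 12, 78] [469. -26.  10.]
side yel [233.8, 213.9] [144, 158, 173, 120, 5703] [500. 162.  10.]
wrist or [101.0, 51.9] [88, 38, 28, 30, 334] [497. 132.  10.]
wrist or [143.9, 302.2] [140, 299, 9, 8, 33] [ 499. -162.   10.]
wrist blue [153.6, 297.7] [149, 294, 11, 9, 50] [ 513. -155.   10.]
wrist green [99.9, 198.7] [88, 188, 24, 22, 221] [468. -25.  10.]
wrist yel [135.3, 74.6] [0, 0, 240, 135, 15379] [531. 110.  10.]
wrist yel [104.2, 341.1] [102, 336, 5, 10, 31] [ 435. -223.   10.]
wrist yel [105.7, 359.1] [102, 347, 13, 24, 113] [ 431. -253.   10.]
wrist yel [535.7, 358.9] [528, 347, 12, 24, 102] [1017. -252.   10.]
```

View pics/sidecrop.png

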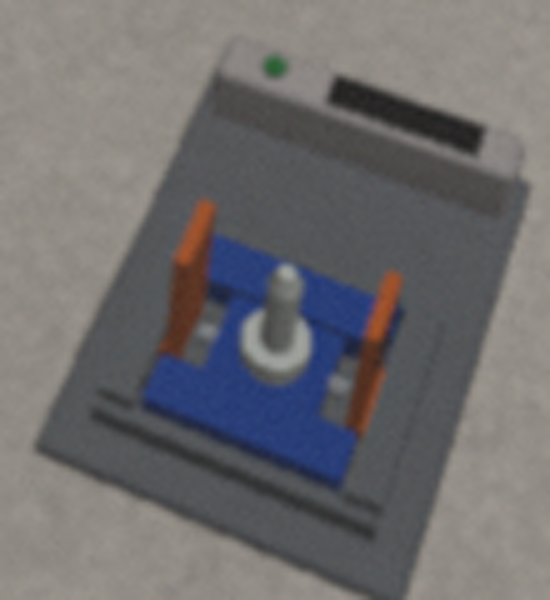

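Side crop shows the dock with bar at upper end; post tip at full-frame (367,314), left tab top edge (346.5,312)-(351.5,300.5), right (384,330)... Working out poses.

Run:
```python
from h import *
f=np.load('pics/side0.npy',allow_pickle=True).item(); g=np.load('pics/scene0.npy',allow_pickle=True).item()
c=lambda a:np.array(a)/5+[310,260]-[.4,.4]
tip=onz(f,c([[286,270]]),57)[0];print('tip',tip)
for nm,p,z in [('tabL',[[180,256],[207,202]],60),('tabR',[[372,335],[397,272]],60),('bartopback',[[232,38],[523,140]],30),('barfront',[[222,75],[505,180]],30),('plate',[[40,449],[405,600]],6),('boss',[[277,340]],24),('cassnear',[[145,402],[343,482]],18)]:
    P=onz(f,c(p),z); d=P[-1]-P[0];print(nm,P.round(1).tolist(),np.degrees(np.arctan2(d[1],d[0])))
print('steel',onz(g,[[309,145.5]],10),onz(f,[[189.5,206.5]],10))
print('tip in scene',proj(g,tip))
H=hsv(g)
cv2.imwrite('pics/scenecrop.png',cv2.resize(g['pixels'][120:290,200:390,::-1],None,fx=4,fy=3.5,interpolation=cv2.INTER_CUBIC))
```

```text
tip [ 510.43613042 -183.98232117   57.        ]
tabL [[489.4, -162.5, 60.0], [507.8, -154.9, 60.0]] 22.703418954835833
tabR [[511.9, -214.3, 60.0], [531.9, -205.9, 60.0]] 22.667932516494307
bartopback [[575.5, -101.4, 30.0], [616.4, -190.5, 30.0]] -65.31448497076954
barfront [[562.1, -110.1, 30.0], [600.1, -196.2, 30.0]] -66.17590766117597
plate [[441.9, -158.2, 6.0], [488.6, -255.3, 6.0]] -64.32320769442343
boss [[509.5, -185.5, 24.0]] 0.0
cassnear [[469.5, -172.1, 18.0], [494.9, -225.4, 18.0]] -64.59376689544771
steel [[446.09376951 235.59475738  10.        ]] [[444.46239758 237.80880845  10.        ]]
tip in scene [[235.16340975 235.95035796]]
```

jog_arm(rows=[[[0.132,-0.225,0.09],[0,0,-4],-0.3],[[0.132,-0.225,0.09],[0,0,-4],-0.3],[[0.132,-0.225,0.09],[0,0,-4],-0.3],[[0.132,-0.225,0.09],[0,0,-4],-0.3],[[0.132,-0.225,0.09],[0,0,-4],-0.3],[[0.132,-0.225,0.09],[0,0,-4],-0.3],[[0.132,-0.225,0.09],[0,0,-4],-0.3],[[0.132,-0.225,0.09],[0,0,-4],-0.3]], squeeze=15)

```text
time_s: 0.95
position: [500.3, 132.2, 128.7]
eef_rot: [[-0.408, 0.913, 0.0], [0.913, 0.408, -0.0], [-0.0, 0.0, -1.0]]
wrist_force: [0.3, -0.2, 0.7]
finger_gap: 0.651
finger_force: 0.0
```

Run:
```python
from h import *
f=grab_frame('wrist');save('w1',f);np.save('pics/w1.npy',f,allow_pickle=True)
s=telemetry.read_state();print(s['position'],s['eef_rot'],s['finger_gap'])
H=hsv(f);h,ss,v=[H[...,i].astype(int) for i in range(3)]
for c,st,m in blobs(((h<12)|(h>175))&(ss>100)&(v>60),100):
    ct=max(cv2.findContours(m.astype(np.uint8),0,1)[0],key=len)
    e=cv2.fitEllipse(ct);print(c,st,onz(f,[e[0]],13)[0],proj(f,[500,132,10]))
```

```text
[501.10988485 131.80907528 128.89378702] [[-4.06488253e-01  9.13655336e-01  1.10813914e-03]
 [ 9.13655883e-01  4.06488532e-01 -2.94400269e-05]
 [-4.77343889e-04  1.00049082e-03 -9.99999386e-01]] 0.6529651023226882
[320.7, 200.7] [304, 185, 34, 33, 446] [500.85279049 131.32201112  13.        ] [[320.24253081 199.28509348]]
```

View pics/w1.png

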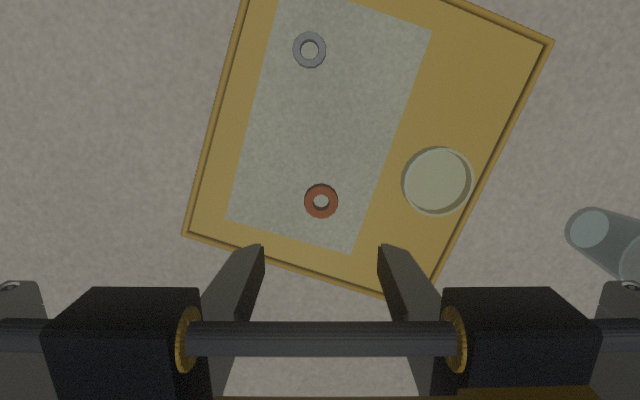

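The copper ring is at pixel (321,201), steel at (309,50), dish at (438,181), well clear of the fingers. Descend and grasp.

jog_arm(rows=[[[-0.001,0.001,0.045],[0,0,0],-0.3],[[-0.001,0.001,0.09],[0,0,0],-0.3],[[-0.001,0.001,0.11],[0,0,0],-0.3],[[-0.001,0.001,0.1215],[0,0,0],-0.3],[[-0.001,0.001,0.1215],[0,0,0],-0.3],[[-0.001,0.001,0.1215],[0,0,0],1],[[-0.001,0.001,0.1215],[0,0,0],1],[[-0.001,0.001,0.1215],[0,0,0],1]], squeeze=20)

```text
time_s: 1.8
position: [502.0, 131.5, 8.1]
eef_rot: [[-0.407, 0.914, 0.002], [0.914, 0.407, 0.001], [-0.0, 0.002, -1.0]]
wrist_force: [0.1, 0.1, -0.1]
finger_gap: 0.44
finger_force: 0.0
```

jog_arm(rows=[[[0,0,0],[0,0,0],1],[[0,0,0],[0,0,0],1],[[0,0,-0.03],[0,0,0],1],[[0,0,-0.08],[0,0,0],1],[[0,0,-0.12],[0,0,0],1],[[0,0,-0.12],[0,0,0],1]])

```text
time_s: 2.4
position: [503.6, 132.1, 131.8]
eef_rot: [[-0.406, 0.914, 0.007], [0.914, 0.406, 0.002], [-0.001, 0.008, -1.0]]
wrist_force: [0.8, 0.8, -1.2]
finger_gap: 0.308
finger_force: 20.0
```

jog_arm(rows=[[[-0.046,-0.019,0],[0,0,0],1],[[-0.092,-0.038,0],[0,0,0],1],[[-0.138,-0.057,0],[0,0,0],1],[[-0.184,-0.076,0],[0,0,0],1],[[-0.23,-0.095,0],[0,0,0],1],[[-0.27,-0.111,0],[0,0,0],1],[[-0.2925,-0.1205,0],[0,0,0],1],[[-0.2925,-0.1205,0],[0,0,0],1]])

```text
time_s: 3.2
position: [509.3, -189.1, 126.3]
eef_rot: [[-0.401, 0.916, -0.001], [0.916, 0.401, -0.001], [-0.001, -0.001, -1.0]]
wrist_force: [-0.6, 0.2, -1.4]
finger_gap: 0.306
finger_force: 20.0
```

jog_arm(rows=[[[0,0,0],[0,0,0],1],[[0,0,0],[0,0,0],1]])

```text
time_s: 3.4
position: [510.1, -183.2, 126.7]
eef_rot: [[-0.408, 0.913, -0.001], [0.913, 0.408, 0.001], [0.001, -0.0, -1.0]]
wrist_force: [0.6, 1.0, -1.4]
finger_gap: 0.307
finger_force: 20.0
```

Run:
```python
from h import *
f=grab_frame('wrist');save('w2',f);np.save('pics/w2.npy',f,allow_pickle=True)
s=telemetry.read_state();print(s['position'],s['eef_rot'],s['finger_gap'])
print(proj(f,[[510.4,-184,58],s['position']]))
```

```text
[ 510.24796229 -183.09189153  126.8989749 ] [[-4.08794369e-01  9.12626431e-01 -4.03008878e-04]
 [ 9.12626209e-01  4.08794554e-01  6.44129992e-04]
 [ 7.52597890e-04 -1.04479751e-04 -9.99999711e-01]] 0.30688302097417475
[[320.74460231 219.19362147]
 [321.34510621 260.01883373]]
```

View pics/w2.png

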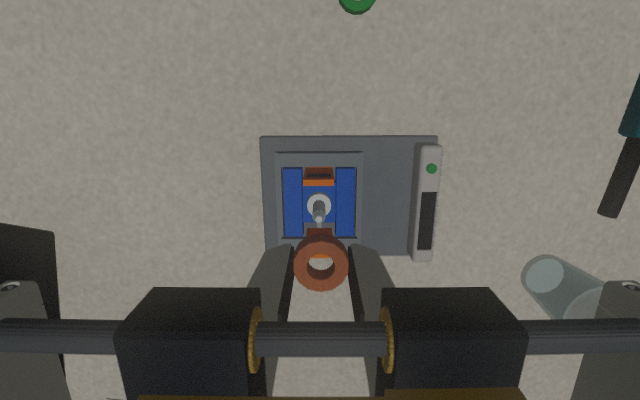

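Wrist view: post tip ≈(319,217), boss ≈(319,205), held copper ring at (321,263), dock aligned with image axes. Zoom for precision.

Run:
```python
from h import *
f=np.load('pics/w2.npy',allow_pickle=True).item()
cv2.imwrite('pics/w2c.png',cv2.resize(f['pixels'][160:220,280:360,::-1],None,fx=8,fy=8,interpolation=cv2.INTER_CUBIC)*1)
H=hsv(f);h,ss,v=[H[...,i].astype(int) for i in range(3)]
m=((h<12)|(h>175))&(ss>100)&(v>50)
for c,st,b in blobs(m,60):
    ct=max(cv2.findContours(b.astype(np.uint8),0,1)[0],key=len);e=cv2.fitEllipse(ct);print(c,st,e)
    for z in (129.5,135.4): print(onz(f,[e[0]],z))
blue=(h>105)&(h<130)&(ss>100)
for c,st,b in blobs(blue,60): 
    r=cv2.minAreaRect(np.argwhere(b)[:,::-1].astype(np.float32));print('blue',c,st,r)
```

```text
[318.3, 172.4] [303, 167, 31, 13, 256] ((318.1543273925781, 173.2020263671875), (13.571429252624512, 35.264705657958984), 89.7407455444336)
[[ 489.23044939 -140.02397027  129.5       ]]
[[ 488.77176394 -138.90646501  135.4       ]]
[318.5, 231.1] [306, 228, 26, 10, 176] ((317.6561584472656, 231.51438903808594), (8.281113624572754, 31.695751190185547), 87.62628936767578)
[[ 501.3914606  -167.98884257  129.5       ]]
[[ 500.49521643 -165.86514847  135.4       ]]
[320.7, 264.9] [293, 237, 56, 55, 1951] ((320.8742980957031, 264.3913879394531), (51.436309814453125, 56.192684173583984), 70.21837615966797)
[[ 510.53716496 -184.36709456  129.5       ]]
[[ 509.31185419 -181.6541035   135.4       ]]
blue [318.8, 201.5] [283, 167, 72, 70, 3289] ((318.5, 201.5), (69.0, 71.0), 90.0)
```

View pics/w2c.png

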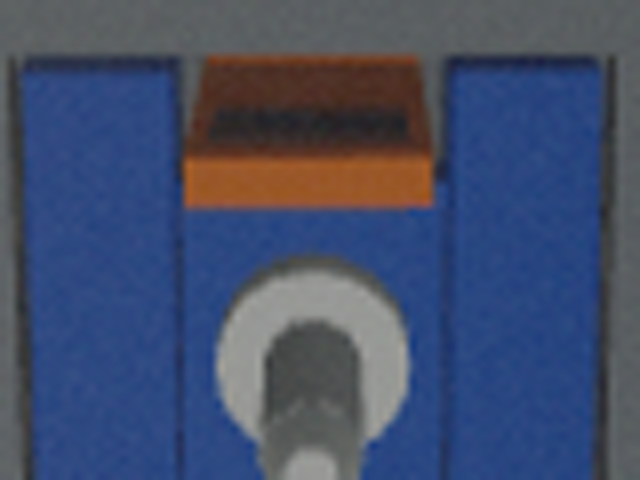

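Run:
```python
from h import *
f=np.load('pics/w2.npy',allow_pickle=True).item()
R=np.array([[-.407,.914],[.914,.407]])
g=f['pixels'][205:232,308:332].astype(int).sum(2)//3
print(g)
tip=onz(f,[[318.6,219.3]],58)[0];boss=onz(f,[[318.7,204.5]],24)[0];ring=onz(f,[[320.87,264.4]],129.5)[0]
print(tip,boss,ring); 
for a in (tip,boss): print((a-ring)[:2]@R)
```

```text
[[151 151 152 150 151  64  76  72  72  74  77  77  79  81  78  83  83 133
  149 150 150 151 152  98]
 [150 151 149 150 150  75  71  75  73  79  79  77  77  81  82  81  82 134
  151 151 150 150 150  92]
 [150 153 150 150 150  73  76  72  74  73  77  79  80  77  83  81  85 132
  152 148 151 149 148  80]
 [151 153 150 150 146  73  70  74  75  72  73  75  77  81  81  81  84 135
  151 151 149 151 146  81]
 [152 148 153 151 133  70  74  75  71  79  76  79  84  80  77  83  80 129
  151 150 150 151 128  83]
 [144 149 151 150 135  72  70  74  82  94  79  82  99  90  86  82  82 120
  152 151 151 147  95  81]
 [114 146 150 149 127  74  80  81  99  87  87  86  92 102 100  82  82 116
  152 149 153 125  81  80]
 [ 83 127 147 152 113  81  98  89  86  85  87  86  88  92  93  89  84 117
  150 150 142  96  78  84]
 [ 80  80 128 148 117  99  89  86  86  85  88  90  90  93  92  93  90 119
  150 144  93  80  84  84]
 [ 84  81  96 128 130  95  90  86  88  91  86  87  88  93  95  95  97 119
  139 111  81  80  80  81]
 [ 83  82  81  82 114  99  89  88  89  96  97  97  98  93  97  97 101 118
   79  80  81  7
[... 1111 characters left out ...]
6  87  86]
 [ 81  81  80  83  78  78  81  79  83  99 108 106 107  99  80  82  83  83
   77  82  81  78  83  79]
 [ 53  58  58  61  58  58  56  56  59  60  64  63  62  55  59  59  59  50
   53  48  54  53  52  59]
 [ 52  50  53  57  52  56  53  54  53  52  56  53  51  51  57  49  51  57
   56  53  50  52  52  60]
 [ 51  54  54  52  53  53  51  54  54  50  54  54  53  53  49  56  57  53
   47  51  50  57  52  57]
 [ 52  53  56  49  56  53  54  53  50  51  58  54  51  47  57  48  49  54
   50  53  52  54  53  52]]
[ 509.00332858 -184.71444457   58.        ] [ 508.51616392 -183.81092892   24.        ] [ 510.53714683 -184.3726364   129.5       ]
[ 0.31185137 -1.54102581]
[ 1.33594069 -1.61856344]
```

jog_arm(rows=[[[0.0007,-0.0016,0.03],[0,0,0],1],[[0.0007,-0.0016,0.056],[0,0,0],1],[[0.0007,-0.0016,0.06],[0,0,0],1],[[0.0007,-0.0016,0.06],[0,0,0],1],[[0.0007,-0.0016,0.065],[0,0,0],1],[[0.0007,-0.0016,0.07],[0,0,0],1],[[0.0007,-0.0016,0.075],[0,0,0],1],[[0.0007,-0.0016,0.075],[0,0,0],1]])

```text
time_s: 4.25
position: [508.3, -184.8, 51.9]
eef_rot: [[-0.407, 0.914, -0.0], [0.914, 0.407, 0.0], [0.0, -0.0, -1.0]]
wrist_force: [-0.1, -1.3, -0.4]
finger_gap: 0.306
finger_force: 20.0
```

jog_arm(rows=[[[0,0,0.006],[0,0,0],1],[[0,0,0.012],[0,0,0],1],[[0,0,0.017],[0,0,0],1],[[0,0,0.021],[0,0,0],1],[[0,0,0.0245],[0,0,0],1],[[0,0,0.0255],[0,0,0],1],[[0,0,0.0255],[0,0,0],1]])

```text
time_s: 4.95
position: [508.4, -184.9, 27.2]
eef_rot: [[-0.407, 0.914, 0.0], [0.914, 0.407, -0.0], [-0.0, -0.0, -1.0]]
wrist_force: [-1.5, 0.4, 9.6]
finger_gap: 0.308
finger_force: 20.0
```

jog_arm(rows=[[[0,0,-0.0005],[0,0,0],-0.1],[[0,0,-0.0005],[0,0,0],-0.1],[[0,0,-0.0005],[0,0,0],-0.1],[[0,0,-0.0005],[0,0,0],-0.1],[[0,0,-0.03],[0,0,0],-0.1],[[0,0,-0.08],[0,0,0],-0.1],[[0,0,-0.1],[0,0,0],-0.1],[[0,0,-0.1],[0,0,0],-0.1]])

```text
time_s: 5.75
position: [510.0, -185.3, 129.5]
eef_rot: [[-0.406, 0.914, 0.005], [0.914, 0.406, -0.002], [-0.003, 0.004, -1.0]]
wrist_force: [0.5, -0.2, -0.7]
finger_gap: 0.548
finger_force: 0.0
```

Run:
```python
from h import *
f=grab_frame('wrist');np.save('pics/w3.npy',f,allow_pickle=True)
cv2.imwrite('pics/w3c.png',cv2.resize(f['pixels'][120:300,220:460,::-1],None,fx=3,fy=3,interpolation=cv2.INTER_CUBIC))
print(telemetry.read_state()['position'])
w=np.load('pics/w1.npy',allow_pickle=True).item()
H=hsv(w);g=w['pixels'].astype(int)
# steel: neutral bluish-dark ring on pale paper
sub=w['pixels'][20:85,275:345].astype(int); gr=sub.mean(2); m=(sub[...,2]>=sub[...,0]-2)
for c,st,b in blobs(m,100):
    ct=max(cv2.findContours(b.astype(np.uint8),0,1)[0],key=len);e=cv2.fitEllipse(ct)
    p=np.array(e[0])+[275,20];print(c,st,e,p,onz(w,[p],11)[0])
```

```text
[ 509.1157411  -185.13045494  127.77715623]
[34.2, 29.1] [18, 12, 33, 36, 656] ((34.113922119140625, 29.315792083740234), (32.02886199951172, 34.96047592163086), 172.18748474121094) [309.11392212  49.31579208] [443.0720716  238.54689134  11.        ]
```

View pics/w3c.png

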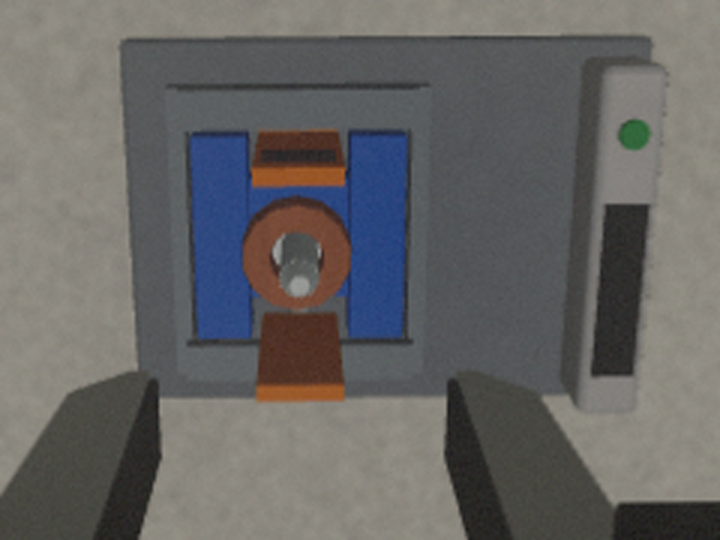

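The copper ring is seated flat on the boss around the post (crop (297,255)), catches out. Now to the steel ring.

jog_arm(rows=[[[0.046,0.0125,0],[0,0,0],-0.1],[[0.092,0.025,0],[0,0,0],-0.1],[[0.138,0.0375,0],[0,0,0],-0.1],[[0.184,0.05,0],[0,0,0],-0.1],[[0.23,0.063,0],[0,0,0],-0.1],[[0.276,0.0755,0],[0,0,0],-0.1],[[0.322,0.088,0],[0,0,0],-0.1],[[0.368,0.1005,0],[0,0,0],-0.1]])

```text
time_s: 6.6
position: [449.3, 193.8, 125.1]
eef_rot: [[-0.407, 0.913, -0.002], [0.913, 0.407, -0.001], [-0.0, -0.002, -1.0]]
wrist_force: [0.5, 0.4, 0.3]
finger_gap: 0.553
finger_force: 0.0
```

jog_arm(rows=[[[0.03,0.008,0],[0,0,0],-0.1],[[0.045,0.012,0],[0,0,0],-0.1],[[0.045,0.012,0],[0,0,0],-0.1],[[0.045,0.012,0],[0,0,0],-0.1],[[0.045,0.012,0],[0,0,0],-0.1]])

```text
time_s: 7.1
position: [443.2, 236.5, 126.0]
eef_rot: [[-0.405, 0.914, -0.001], [0.914, 0.405, -0.001], [-0.001, -0.002, -1.0]]
wrist_force: [-0.9, -0.3, -0.0]
finger_gap: 0.549
finger_force: 0.0
```

Run:
```python
from h import *
w=grab_frame('wrist');np.save('pics/w4.npy',w,allow_pickle=True)
s=telemetry.read_state();print(s['position'],s['eef_rot'])
o=proj(w,[443.1,238.5,10])[0].astype(int);print(o)
sub=w['pixels'][o[1]-35:o[1]+35,o[0]-35:o[0]+35].astype(int); m=(sub[...,2]>=sub[...,0]-2)
for c,st,b in blobs(m,100):
    ct=max(cv2.findContours(b.astype(np.uint8),0,1)[0],key=len);e=cv2.fitEllipse(ct)
    p=np.array(e[0])+o-35;P=onz(w,[p],12)[0];print(c,st,e,p,P)
    print((P-s['position'])@s['eef_rot'])
```

```text
[443.37252171 236.55585835 126.18233782] [[-4.04812537e-01  9.14399423e-01 -7.11135077e-04]
 [ 9.14399385e-01  4.04811631e-01 -1.14378955e-03]
 [-7.58004754e-04 -1.11328183e-03 -9.99999093e-01]]
[321 197]
[35.8, 37.8] [21, 23, 30, 29, 443] ((35.74634552001953, 37.66552734375), (27.37957191467285, 28.645156860351562), 83.5372085571289) [321.74634552 199.66552734] [443.52846513 237.61131723  12.        ]
[  0.98853386   0.69697372 114.18091614]
```

jog_arm(rows=[[[0.001,0.0005,0.045],[0,0,0],-0.1],[[0.001,0.0005,0.09],[0,0,0],-0.1],[[0.001,0.0005,0.11],[0,0,0],-0.1],[[0.001,0.0005,0.119],[0,0,0],-0.1],[[0.001,0.0005,0.119],[0,0,0],-0.1],[[0.001,0.0005,0.119],[0,0,0],1],[[0.001,0.0005,0.119],[0,0,0],1],[[0.001,0.0005,0.119],[0,0,0],1]], squeeze=20)

```text
time_s: 7.95
position: [443.9, 239.6, 8.8]
eef_rot: [[-0.407, 0.914, 0.002], [0.914, 0.407, 0.001], [0.0, 0.002, -1.0]]
wrist_force: [0.6, -0.3, -0.1]
finger_gap: 0.342
finger_force: 0.0
```

jog_arm(rows=[[[0,0,0],[0,0,0],1],[[0,0,0],[0,0,0],1],[[0,0,0],[0,0,0],1],[[0,0,-0.03],[0,0,0],1],[[0,0,-0.08],[0,0,0],1],[[0,0,-0.12],[0,0,0],1],[[0,0,-0.12],[0,0,0],1],[[0,0,-0.12],[0,0,0],1]])

```text
time_s: 8.75
position: [443.7, 239.6, 128.8]
eef_rot: [[-0.407, 0.914, 0.002], [0.914, 0.407, 0.001], [0.0, 0.003, -1.0]]
wrist_force: [-0.5, -0.3, -0.9]
finger_gap: 0.266
finger_force: 20.0
```

jog_arm(rows=[[[-0.046,-0.0125,0],[0,0,0],1],[[-0.092,-0.025,0],[0,0,0],1],[[-0.138,-0.0375,0],[0,0,0],1],[[-0.184,-0.05,0],[0,0,0],1],[[-0.23,-0.063,0],[0,0,0],1],[[-0.276,-0.0755,0],[0,0,0],1],[[-0.322,-0.088,0],[0,0,0],1],[[-0.368,-0.1005,0],[0,0,0],1]])

```text
time_s: 9.55
position: [500.3, -139.4, 126.1]
eef_rot: [[-0.407, 0.913, -0.003], [0.913, 0.407, 0.001], [0.002, -0.002, -1.0]]
wrist_force: [0.6, 1.3, 0.0]
finger_gap: 0.268
finger_force: 20.0
```

jog_arm(rows=[[[-0.03,-0.008,0],[0,0,0],1],[[-0.046,-0.0125,0],[0,0,0],1],[[-0.046,-0.0125,0],[0,0,0],1],[[-0.046,-0.0125,0],[0,0,0],1],[[-0.046,-0.0125,0],[0,0,0],1],[[-0.046,-0.0125,0],[0,0,0],1]])

```text
time_s: 10.15
position: [508.5, -182.8, 127.6]
eef_rot: [[-0.409, 0.912, -0.0], [0.912, 0.409, 0.0], [0.001, -0.0, -1.0]]
wrist_force: [-0.8, -0.4, -0.6]
finger_gap: 0.269
finger_force: 20.0
```

Run:
```python
from h import *
f=grab_frame('wrist');np.save('pics/w5.npy',f,allow_pickle=True)
s=telemetry.read_state();print(s['position'],s['eef_rot'])
cv2.imwrite('pics/w5c.png',cv2.resize(f['pixels'][170:310,270:380,::-1],None,fx=4,fy=4,interpolation=cv2.INTER_CUBIC))
print(proj(f,[s['position'],[509,-184.7,58]]))
```

```text
[ 508.59322572 -183.1565296   127.7149238 ] [[-4.08977933e-01  9.12544273e-01 -2.49100000e-05]
 [ 9.12544230e-01  4.08977923e-01  2.94174162e-04]
 [ 2.78634587e-04  9.75792643e-05 -9.99999956e-01]]
[[320.84168074 260.6324216 ]
 [320.3153256  220.14393374]]
```

View pics/w5c.png

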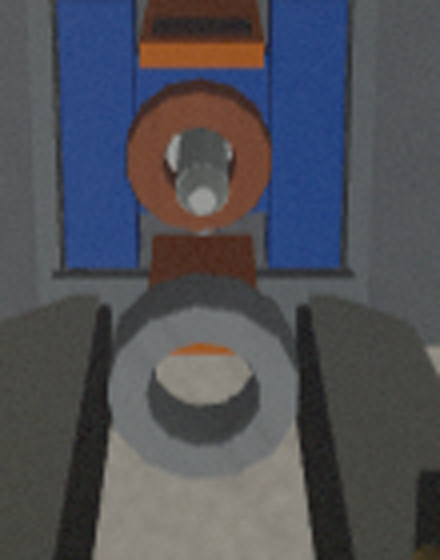

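Run:
```python
from h import *
f=np.load('pics/w5.npy',allow_pickle=True).item()
R=np.array([[-.407,.914],[.914,.407]])
tip=onz(f,[[320.6,220.1]],58)[0];ring=onz(f,[[320.4,267.4]],135.5)[0]
print(tip,ring,(tip-ring)[:2]@R)
```

```text
[ 509.17662403 -184.58341075   58.        ] [ 508.3792087  -183.26986438  135.5       ] [-1.52512942  0.19422424]
```

jog_arm(rows=[[[-0.0014,0,0.03],[0,0,0],1],[[-0.0014,0,0.056],[0,0,0],1],[[-0.0014,0,0.06],[0,0,0],1],[[-0.0014,0,0.06],[0,0,0],1],[[-0.0014,0,0.065],[0,0,0],1],[[-0.0014,0,0.07],[0,0,0],1],[[-0.0014,0,0.075],[0,0,0],1],[[-0.0014,0,0.075],[0,0,0],1]])

```text
time_s: 11.0
position: [508.9, -185.9, 52.4]
eef_rot: [[-0.407, 0.913, -0.0], [0.913, 0.407, 0.0], [0.0, -0.0, -1.0]]
wrist_force: [0.3, 0.8, -0.5]
finger_gap: 0.269
finger_force: 20.0
```

jog_arm(rows=[[[0,0,0.004],[0,0,0],1],[[0,0,0.008],[0,0,0],1],[[0,0,0.011],[0,0,0],1],[[0,0,0.0135],[0,0,0],1],[[0,0,0.0135],[0,0,0],1]])

```text
time_s: 11.5
position: [509.1, -186.0, 39.5]
eef_rot: [[-0.407, 0.914, 0.0], [0.914, 0.407, -0.0], [-0.0, 0.0, -1.0]]
wrist_force: [-1.6, 2.3, 9.6]
finger_gap: 0.266
finger_force: 20.0
```

jog_arm(rows=[[[0,0,-0.0005],[0,0,0],-0.1],[[0,0,-0.0005],[0,0,0],-0.1],[[0,0,-0.0005],[0,0,0],-0.1],[[0,0,-0.0005],[0,0,0],-0.1],[[0,0,-0.03],[0,0,0],-0.1],[[0,0,-0.07],[0,0,0],-0.1],[[0,0,-0.088],[0,0,0],-0.1],[[0,0,-0.088],[0,0,0],-0.1]])

```text
time_s: 12.3
position: [510.4, -186.6, 129.6]
eef_rot: [[-0.406, 0.914, 0.004], [0.914, 0.406, -0.001], [-0.003, 0.003, -1.0]]
wrist_force: [0.4, 0.3, -0.7]
finger_gap: 0.55
finger_force: 0.0
```

Run:
```python
from h import *
s=telemetry.read_state();print(s['position'],s['q'])
f=grab_frame('wrist');np.save('pics/w6.npy',f,allow_pickle=True)
cv2.imwrite('pics/w6c.png',cv2.resize(f['pixels'][120:300,220:460,::-1],None,fx=3,fy=3,interpolation=cv2.INTER_CUBIC))
```

```text
[ 510.3810621  -186.62837754  129.5951603 ] [ 0.37692175  0.5110251  -0.1846548   2.09254613  0.17420038  0.54743016
  0.48503929]
```

View pics/w6c.png

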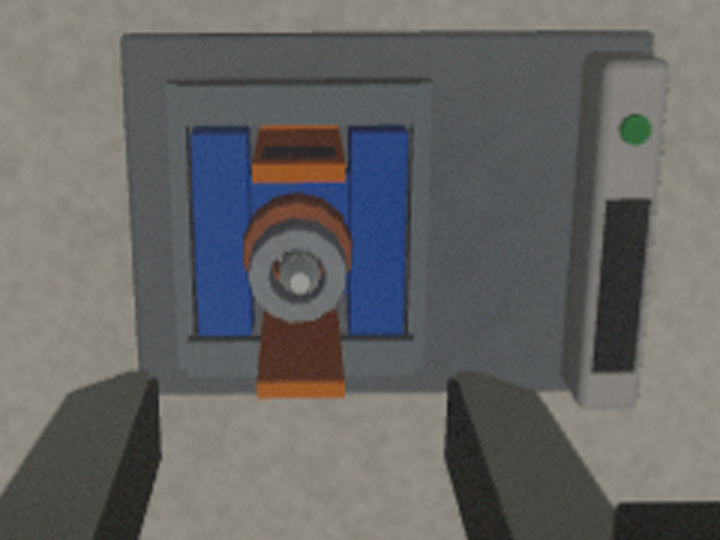

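Both rings on, concentric and stacked (steel at crop (298,270)). Now rotate to face the catches.

jog_arm(rows=[[[0.001,0.0005,0],[0,0,-1.4],-1],[[0.001,0.0005,0],[0,0,-2.8],-1],[[0.001,0.0005,0],[0,0,-4.2],-1],[[0.001,0.0005,0],[0,0,-5.6],-1],[[0.001,0.0005,0],[0,0,-7],-1],[[0.001,0.0005,0],[0,0,-8.4],-1],[[0.001,0.0005,0],[0,0,-9.8],-1],[[0.001,0.0005,0],[0,0,-11.2],-1]])

```text
time_s: 13.15
position: [508.4, -184.6, 125.6]
eef_rot: [[-1.0, -0.027, -0.002], [-0.027, 1.0, 0.001], [0.002, 0.001, -1.0]]
wrist_force: [-0.1, -0.2, -0.1]
finger_gap: 0.997
finger_force: 0.0
```

jog_arm(rows=[[[0,0,0],[0,0,-1.4],-1],[[0,0,0],[0,0,-2.8],-1],[[0,0,0],[0,0,-3.8],-1],[[0,0,0],[0,0,-3.8],-1],[[0,0,0],[0,0,-3.8],-1],[[0,0,0],[0,0,-3.8],-1]])

```text
time_s: 13.75
position: [508.9, -184.8, 126.6]
eef_rot: [[-0.915, -0.405, -0.001], [-0.405, 0.915, 0.0], [0.0, 0.001, -1.0]]
wrist_force: [-0.6, 0.2, 0.3]
finger_gap: 1.0
finger_force: 0.0
```

Run:
```python
from h import *
s=telemetry.read_state();print(s['position'],s['q'],s['eef_rot'].round(3))
f=grab_frame('wrist');np.save('pics/w7.npy',f,allow_pickle=True)
H=hsv(f);h,ss,v=[H[...,i].astype(int) for i in range(3)]
m=(h>4)&(h<15)&(ss>170)&(v>110)
for c,st,b in blobs(m,40): print('tab',c,st,onz(f,[c],60)[0])
cv2.imwrite('pics/w7c.png',cv2.resize(f['pixels'][120:320,200:440,::-1],None,fx=3,fy=3,interpolation=cv2.INTER_CUBIC))
```

```text
[ 508.857774   -184.78335126  126.60562315] [ 0.68193563  0.58024049 -0.63219823  2.07592637  0.557953    0.65766186
  1.66057141] [[-0.915 -0.405 -0.001]
 [-0.405  0.915  0.   ]
 [ 0.     0.001 -1.   ]]
tab [281.0, 218.5] [278, 205, 7, 28, 163] [ 520.28088404 -210.0167172    60.        ]
tab [357.5, 217.7] [355, 204, 7, 29, 170] [ 497.34483071 -159.62063467   60.        ]
```

View pics/w7c.png

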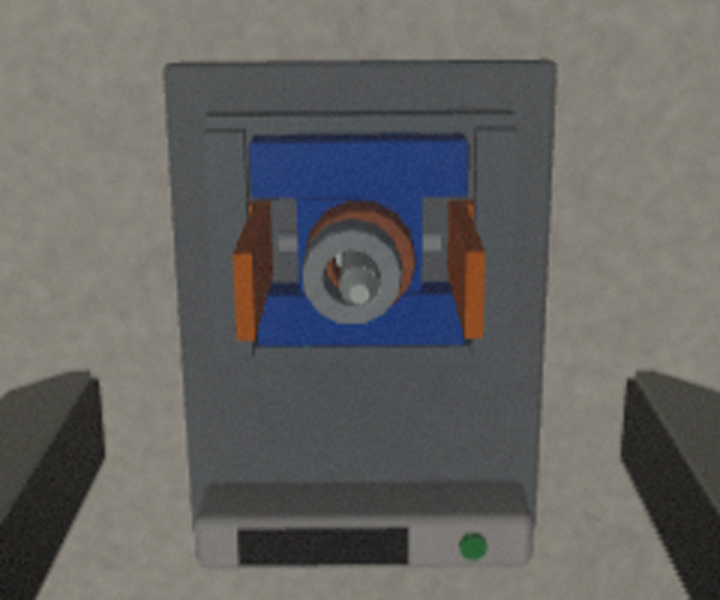

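jog_arm(rows=[[[0,0,0.04],[0,0,0],-1],[[0,0,0.075],[0,0,0],-1],[[0,0,0.092],[0,0,0],-1],[[0,0,0.098],[0,0,0],-1],[[0,0,0.098],[0,0,0],-1],[[0,0,0.098],[0,0,0],-1],[[0,0,0.098],[0,0,0],1],[[0,0,0.098],[0,0,0],1]], squeeze=35)

```text
time_s: 14.6
position: [509.5, -185.2, 30.1]
eef_rot: [[-0.914, -0.406, 0.001], [-0.406, 0.914, -0.001], [-0.001, -0.001, -1.0]]
wrist_force: [-0.2, 0.3, -0.1]
finger_gap: 0.876
finger_force: 0.0
```

jog_arm(rows=[[[0,0,0],[0,0,0],1],[[0,0,0],[0,0,0],1],[[0,0,0],[0,0,0],1],[[0,0,0],[0,0,0],1],[[0,0,0],[0,0,0],1]])

```text
time_s: 15.1
position: [509.2, -185.1, 29.3]
eef_rot: [[-0.914, -0.407, 0.0], [-0.407, 0.914, -0.0], [-0.0, -0.0, -1.0]]
wrist_force: [-0.9, -1.2, 5.0]
finger_gap: 0.473
finger_force: 35.0
```

jog_arm(rows=[[[0,0,-0.003],[0,0,0],1],[[0,0,-0.007],[0,0,0],1],[[0,0,-0.012],[0,0,0],1],[[0,0,-0.018],[0,0,0],1],[[0,0,-0.025],[0,0,0],1],[[0,0,-0.033],[0,0,0],1],[[0,0,-0.042],[0,0,0],1],[[0,0,-0.05],[0,0,0],1]])

```text
time_s: 15.9
position: [509.2, -185.0, 80.1]
eef_rot: [[-0.914, -0.407, 0.0], [-0.407, 0.914, -0.0], [-0.0, -0.0, -1.0]]
wrist_force: [-0.1, 0.4, -2.8]
finger_gap: 0.47
finger_force: 35.0
```

jog_arm(rows=[[[0,0,-0.01],[0,0,0],1],[[0,0,-0.02],[0,0,0],1],[[0,0,-0.03],[0,0,0],1],[[0,0,-0.04],[0,0,0],1],[[0,0,-0.047],[0,0,0],1],[[0,0,-0.05],[0,0,0],1],[[0,0,-0.05],[0,0,0],1],[[0,0,-0.05],[0,0,0],1]])

```text
time_s: 16.7
position: [508.9, -185.0, 128.9]
eef_rot: [[-0.914, -0.407, -0.0], [-0.407, 0.914, 0.0], [0.0, 0.0, -1.0]]
wrist_force: [-0.8, 1.0, -2.8]
finger_gap: 0.475
finger_force: 35.0
```

jog_arm(rows=[[[0,0,0],[0,0,0],1],[[0,0,0],[0,0,0],1],[[0,0,0],[0,0,0],1],[[0,0,0],[0,0,0],1],[[0,0,0],[0,0,0],1]])

```text
time_s: 17.2
position: [509.1, -184.9, 129.1]
eef_rot: [[-0.914, -0.407, -0.0], [-0.407, 0.914, 0.0], [0.0, 0.0, -1.0]]
wrist_force: [0.1, -0.0, -2.7]
finger_gap: 0.47
finger_force: 35.0
```

Run:
```python
from h import *
f=grab_frame('side');a=f['pixels'][130:390,270:520,::-1]
cv2.imwrite('pics/s8.png',cv2.resize(a,None,fx=2.3,fy=2.3,interpolation=cv2.INTER_CUBIC))
```

```text
(no output)
```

View pics/s8.png

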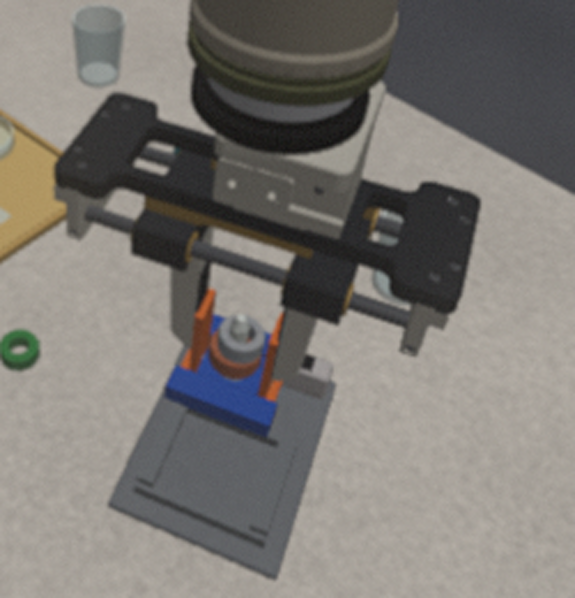

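The cassette hangs level about 10 cm above the dock at crop (235,370), with both rings on the post and the catches pinched. The wrist force (−2.7 N) matches its weight.

```bash
python3 -c "
from station import order
print(order.finish_job())"
```

```text
the job is handed in; nothing more can be done
None
```

The job is done and handed in: the copper ring is home with the steel ring on top of it, and the arm is holding the unlocked cassette level and still about 10 cm above its dock, catches pinched.

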